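Find the lock's hidden notch and open the instrument case

ROBOT

A 6-joint arm with a two-finger parallel gripper is mounted at the origin on the work surface. World frame = base frame: x ahead of the robot, y to its left, z up, the work surface at z = 0. Lengths are in m, angles in rad, forces in N, time in s.
With the tool pointing down it reaches from about 0.35 to 0.975 m from the base axis. Payload 4.9 kg.
Tool frame: the origin (TCP) lies between the finger pads; the fingertips stand 19 mm ahead of it and the grasp point (between the pads) is the TCP; z points along the fingers, y is the direction in which the jaws open and shut (so a half turn about z gives the same grasp; the last joint's range is limited). The gripper opens to 85 mm and grips with 20 to 120 N. Pads are 22 mm wide; open, the fingers measure 114 mm over their backs; the gripper's body (76 mm by 85 mm) begins 54 mm behind the grasp point. The pads swing forward as they close: fully open they stand 13 mm farther back than shut.
Start: joints at [1.165, 0.053, 1.613, -0, 1.476, -0.119], TCP at [0.177, 0.599, 0.25] pointing down, gripper open.
Joint ranges: [-3.01, 3.01], [-1.01, 2.22], [0.06, 2.58], [-1.02, 4.17], [0.09, 2.62], [-3.14, 3.14]. Speed limits (rad/s): [2.57, 2.57, 3.14, 3.14, 3.14, 3.14].

INTERFACE

Orientations are given as a unit quaternion [w, x, y, z].
In Python, from plant import state, grab_frame, calibration, job_done gives the robot as it stands. The module is installed in compiled form; this text tells all that it offers.
- The arm moves only by the tool servo_tool, never from a script. Its argument "deltas" is a list that holds one entry, the list of rows, each a list of 5 numbers: the finger opening in mm, from 0 to 85.4, then the shift along the world's x, y, z in mm, then the turn about the world's z in units of 6 degrees (1.0 is 6 degrees). A call has 1 to 5 rows; each row is the pose to reach, as a shift and turn from the pose commanded when the call began; what a row does not reach only later rows make up. A row lasts 1/8 s, in which the tool goes at most 62.5 mm and 10.7 degrees, less where a joint would pass 70% of its speed; a pose out of reach is approached as far as the arm can. A call with a gripper value outside its range is refused whole. The fingers move at their own pace and stop on an object; the grip force is fixed at half the most. Time passes only in rows, so rows that repeat a pose let the fingers close. It gives the time, the measured TCP pose, the force and the opening at its end, in the units of the state.
- state(): the state, without advancing time (a new reading comes with each control period).
- grab_frame(name): name is "side" or "top"; returns the picture (384x512x3 uint8, red, green, blue); there is no depth.
- calibration(name): a dict with "intrinsics" (3x3 intrinsics, pixels), "world_from_camera" (4x4, takes a point from camera to world coordinates). Camera axes: x right, y down, z forward; pixel columns grow to the right and rows downward; lengths in m; the calibration is good to about 2 mm. A picture is of the moment at which its call begins. calibration takes no time and is no camera call.
- job_done(): hands the job in, once; it reports no verdict.
The state is a dict: "time": time; "joint_pos": joint angles; "joint_vel": joint speeds; "joint_efforts": joint torques, N m; "tool_pos": TCP position; "tool_rot": TCP orientation; "contact_force": force on the tool from outside, world axes, zero at the start; "ft_torque": the same for the moment, N m; "gripper_width": opening from 0.0 (shut) to 1.0 (fully open).
Only numpy, scipy, OpenCV 4.12 (cv2) and the standard library are available. Lean on these libraries where they do the work, as an engineer would, in place of code of your own. Each camera call takes 0.05 s, during which the arm holds its last target.

TASK

Open the nail salon's instrument case: turn the round knob on its lock slowly clockwise (seen from above) until you feel the turning resistance drop away into the hidden notch, leave it there, then slide the pink cover by its black handle away from the knob until it is fully open, and let go. Do not wrench at the cover while it is still locked, and leave the bottles and the other things on the table alone.

Things in the scene. Friction and masses are not known exactly. Their poses are not given: they have to be found in the camera images.
- case: Cream instrument case, 110 x 200 mm, 58 mm high, fixed. Origin on the table; its +y is the way the cover opens. It spans y -80 to +120 mm from the origin: a tray of implements at -74 to +15 mm under the closed cover, then a flat deck over which the cover slides, with an end stop 12 mm high at y = +115 mm.
- lock: Grey lock block, 110 x 92 mm, 60 mm high, fixed against the case's -y end (y -52 to +40 mm from its origin). Origin on the table under the knob's axis, 120 mm from the case's origin; same axes as the case. The knob turns on past the notch if forced; then the cover is locked again, and turning back finds the notch.
- knob_top (a point): Centre of the knob's flat top, 98 mm above the table. Feel: light drag of about 0.1 N m; over the first half of the notch a spring roller drops in and helps the turn (0.2 to 0.7 N m, also felt at rest), over the second half it resists as much. Catches about 0.08 rad either side of its centre and, once let go, draws the knob there. Lone spikes of 0.3 N m are noise.
- knob_axis (a point): Point on the knob's vertical axis, 84 mm above the table (does not turn with the knob), the height to grip. Knob: black, round, fluted, unmarked; grip part 52 mm in diameter, 68 to 98 mm above the table, over a skirt 68 mm in diameter, 61 to 68 mm. It starts 0.3 to 1.2 rad short of the notch, clockwise seen from above (about -z).
- cover (a joint): Sliding cover, opening in m: 0 closed, 0.085 fully open against its stop, growing towards the case's +y. It slides with about 2 N of drag and stays where it is left. While the knob is out of its notch a pin stops the cover after about 2 mm.
- cover_grip (a point): Centre of the cover's black handle, 80 mm above the table, moves with the cover (its axes are the case's): an upright bar 44 mm along the case's x, 12 mm along y (pinch it along y), 63 to 93 mm above the table. The pink cover is 95 x 104 x 5 mm, its top 64 mm above the table. Closed, the handle is 94 mm from the knob's axis.
- polish_red: Loose polish bottle, 28 mm diameter, 75 mm high, red with black cap, behind the case; origin at the centre of its base. Leave alone.
- polish_nude: The same, nude pink, behind the case. Leave alone.
- remover: Loose white bottle with red cap, 52 mm diameter, 130 mm high, origin at base. Leave alone.
- oil: Loose amber bottle, 36 mm diameter, 85 mm high, origin at base. Leave alone.
- cream: Loose pink jar, 64 mm diameter, 45 mm high, origin at base. Leave alone.
- buffer: Loose orange buffing block, 28 x 92 x 26 mm, origin at centre of its underside. Leave alone.
- brush_cup: Loose black cup, 60 mm diameter, 80 mm high, origin at base. Leave alone.

How it is judged:
By the outcome, as a careful person would: the job done as asked, in the order asked, and still so for the second after the job is handed in, with the robot touching nothing.
It also fails if it takes over 58 s, if anything falls off the work surface, if the arm or the gripper's body presses on something with over 40 N, if the wrist force passes 120 N, or if a joint passes its speed limit or range.

## Working session

There is one attempt and no reset: what is moved stays moved. The work goes in short steps, Python scripts to look and compute and a tool call to move; the robot and the scene stay as the last step left them, time stands still between calls to the robot, and variables do not carry over. Pictures are saved under pics/ and viewed, and the job is handed in when it is done.

Besides the shell and the picture viewer there is one more tool, called after "Call:" by a JSON object that holds its "op" and its "data". servo_tool: Moves the arm, as the interface text tells. Its arguments: {"type":"object","properties":{"deltas":{"type":"array","items":{"type":"array","items":{"type":"array","items":{"type":"number"}}}}},"required":["deltas"]}

```bash
mkdir -p pics
python3 - <<'E'
from plant import *
import cv2,numpy as np
for n in("side","top"):
    f=grab_frame(n); cv2.imwrite(f"pics/{n}0.png",f[:,:,::-1]); c=calibration(n); print(n,np.round(c["intrinsics"],1).tolist(),np.round(c["world_from_camera"],4).tolist())
s=state();print(s)
E
```

```text
side [[406.5, 0.0, 257.0], [0.0, 406.5, 197.1], [0.0, 0.0, 1.0]] [[0.953, -0.1457, 0.2658, 0.2784], [-0.3031, -0.4686, 0.8298, -0.884], [0.0037, -0.8713, -0.4907, 0.618], [0.0, 0.0, 0.0, 1.0]]
top [[347.2, 0.0, 251.9], [0.0, 347.2, 192.9], [0.0, 0.0, 1.0]] [[-0.0298, -0.9926, 0.1178, 0.4119], [-0.9993, 0.0323, 0.0191, -0.0121], [-0.0228, -0.1172, -0.9929, 1.2665], [0.0, 0.0, 0.0, 1.0]]
{'time': 0.1, 'joint_pos': array([ 1.16497801e+00,  5.33118835e-02,  1.61420211e+00,  1.37020399e-05,
        1.47601133e+00, -1.18991250e-01]), 'joint_vel': array([-0.00023231, -0.00060091, -0.00432794,  0.00086837, -0.00174014,
       -0.0004641 ]), 'joint_efforts': array([ 4.97876263e-04, -3.94901848e+01, -3.71363819e+01, -5.79383436e-05,
        3.87869120e-03,  2.36567161e-06]), 'tool_pos': array([0.17659146, 0.59896079, 0.24914575]), 'tool_rot': array([-2.57257077e-04,  1.42923011e-01,  9.89733337e-01, -9.31487112e-04]), 'contact_force': array([ 0.65329029,  0.01866927, -1.14699261]), 'ft_torque': array([-0.02847551, -0.00218652,  0.0362067 ]), 'gripper_width': 1.0033244942576744}
```

View pics/top0.png

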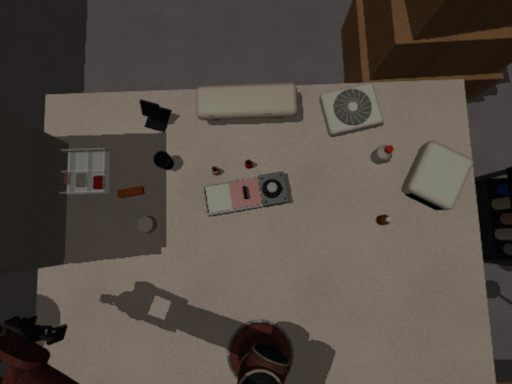

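View pics/side0.png

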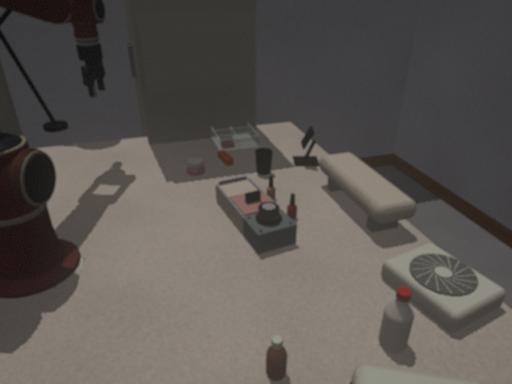

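The top view shows the knob near (272,188), the handle near (246,193) and the polish bottles at (215,170) and (249,164). I'll zoom in.

Run:
```python
import cv2,numpy as np
a=cv2.imread("pics/top0.png")[140:225,190:310]; a=cv2.convertScaleAbs(a,alpha=1.6)
cv2.imwrite("pics/top0z.png",cv2.resize(a,None,fx=6.5,fy=6.5,interpolation=cv2.INTER_CUBIC))
a=cv2.imread("pics/side0.png")[165:255,205:310]; a=cv2.convertScaleAbs(a,alpha=1.6)
cv2.imwrite("pics/side0z.png",cv2.resize(a,None,fx=6.5,fy=6.5,interpolation=cv2.INTER_CUBIC))
```

```text
(no output)
```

View pics/top0z.png

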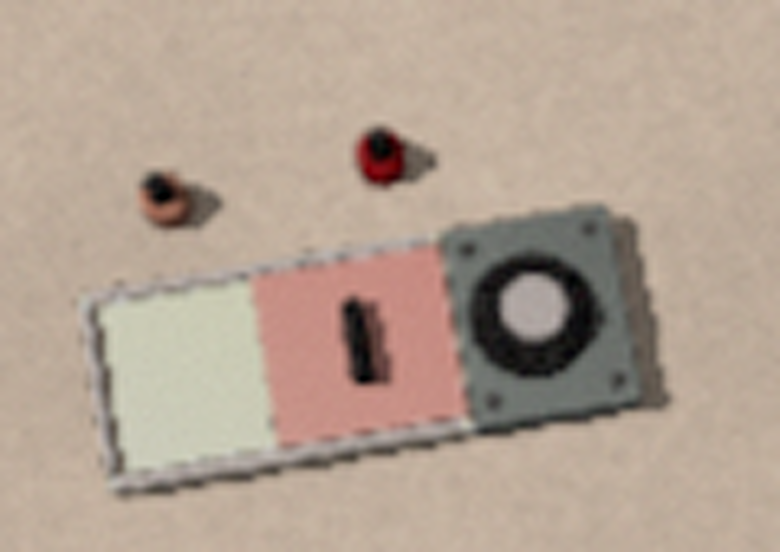

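View pics/side0z.png

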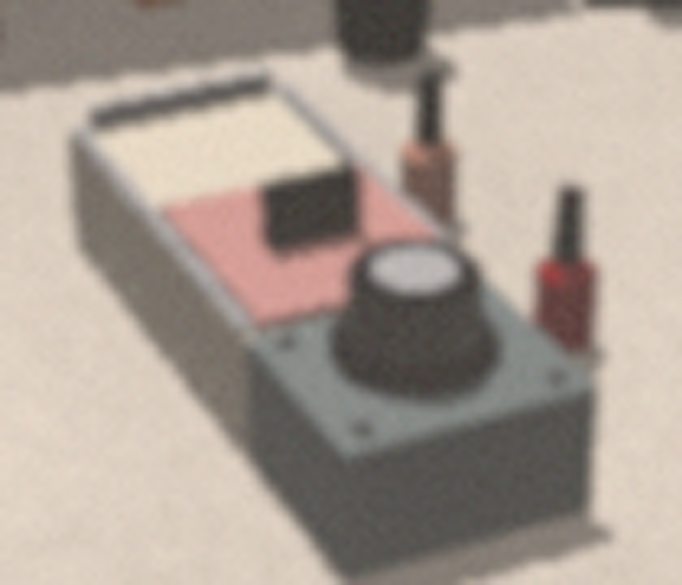

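```bash
cat > h.py <<'E'
import numpy as np
from plant import calibration
C={n:calibration(n) for n in("side","top")}
def ray(n,u,v,z):
    c=C[n];d=np.linalg.inv(c["intrinsics"])@[u,v,1];M=c["world_from_camera"];d=M[:3,:3]@d;o=M[:3,3];return (o+d*(z-o[2])/d[2])
def proj(n,P):
    c=C[n];M=c["world_from_camera"];q=c["intrinsics"]@(M[:3,:3].T@(np.asarray(P)-M[:3,3]));return q[:2]/q[2]
E
python3 - <<'E'
from h import *
from scipy.optimize import least_squares
zt=lambda u,v:((u+.5)/6.5-.5+190,(v+.5)/6.5-.5+140)
zs=lambda u,v:((u+.5)/6.5-.5+205,(v+.5)/6.5-.5+165)
# in case frame; knob at (0,-.12)
obs=[("top",zt(534,306),(0,-.12,.098)),("top",zt(538,315),(0,-.12,.064)),("top",zt(605,207),(.055,-.172,.06)),("top",zt(638,402),(-.055,-.172,.06)),
("top",zt(442,235),(.055,-.08,.06)),("top",zt(472,428),(-.055,-.08,.06)),("top",zt(85,297),(.055,.12,.07)),("top",zt(113,480),(-.055,.12,.07)),
("side",zs(415,270),(0,-.12,.098)),("side",zs(590,388),(.055,-.172,.06)),("side",zs(348,457),(-.055,-.172,.06)),("side",zs(248,335),(-.055,-.08,.06))]
def W(p,P):
    c,s=np.cos(p[2]),np.sin(p[2]);return [p[0]+c*P[0]-s*P[1],p[1]+s*P[0]+c*P[1],P[2]]
def solve(O): 
    f=lambda p:np.concatenate([proj(n,W(p,P))-uv for n,uv,P in O]);r=least_squares(f,[.6,.05,0.1]);return r.x,f(r.x).reshape(-1,2)
for O in(obs,obs[:8],obs[8:]):
    p,r=solve(O);print(np.round(p,4),"knob",np.round(W(p,(0,-.12,.084)),4),"handle",np.round(W(p,(0,-.026,.08)),4));print(np.round(r,1).tolist())
print(ray("top",*zt(534,306),.098),ray("side",*zs(415,270),.098))
p,_=solve(obs)
for b,uv in(("red",zt(380,140)),("nude",zt(158,188))):
  q=ray("top",*uv,.075);d=q[:2]-p[:2];c,s=np.cos(p[2]),np.sin(p[2]);print(b,q,"case frame",[c*d[0]+s*d[1],-s*d[0]+c*d[1]])
# handle top
print("handle top", ray("top",*zt(357,338),.090), "side", ray("side",*zs(308,178),.093))
E
```

```text
[0.5538 0.0605 0.1421] knob [ 0.5708 -0.0582  0.084 ] handle [0.5575 0.0348 0.08  ]
[[0.2, -0.3], [-0.7, -0.4], [0.7, -1.4], [1.3, -0.8], [0.0, -1.2], [0.9, -0.2], [-1.5, -1.4], [-0.9, 1.5], [-0.9, 0.4], [1.0, 0.1], [-1.4, 0.3], [-1.5, 0.6]]
[0.5525 0.0607 0.1327] knob [ 0.5684 -0.0582  0.084 ] handle [0.556  0.0349 0.08  ]
[[0.2, 0.3], [-0.7, 0.3], [0.9, -0.7], [1.3, 0.0], [0.2, -0.7], [0.7, 0.4], [-1.4, -1.4], [-1.1, 1.6]]
[0.5566 0.0618 0.1387] knob [ 0.5731 -0.0571  0.084 ] handle [0.5601 0.036  0.08  ]
[[-0.2, 0.0], [1.6, -0.3], [-0.7, -0.2], [-0.8, 0.2]]
[ 0.56960746 -0.05750426  0.098     ] [ 0.57356691 -0.05710263  0.098     ]
red [0.66544128 0.02098385 0.075     ] case frame [np.float64(0.10493311245224292), np.float64(-0.054976172515399435)]
nude [0.64332608 0.1410593  0.075     ] case frame [np.float64(0.10004085523027723), np.float64(0.06702080281988619)]
handle top [0.5567901  0.03567646 0.09      ] side [0.55847542 0.03469    0.093     ]
```

Call:
{"op": "servo_tool", "data": {"deltas": [[[85,30,-50,0,0.4],[85,60,-100,0,0.8],[85,90,-150,0,1.2],[85,120,-200,0,1.6],[85,150,-250,0,2.0]]]}}

```text
time: 0.72
tool_pos: [0.3272, 0.3477, 0.2498]
tool_rot: [-0.0, 0.038, 0.999, -0.0]
contact_force: [1.3, 0.7, -1.1]
gripper_width: 0.995
```

Call:
{"op": "servo_tool", "data": {"deltas": [[[85,30,-50,0,0.4],[85,60,-100,0,0.8],[85,90,-150,0,1.2],[85,120,-200,0,1.6],[85,150,-250,0,2.0]]]}}

```text
time: 1.35
tool_pos: [0.4773, 0.0976, 0.25]
tool_rot: [0.0, -0.067, 0.998, 0.0]
contact_force: [1.1, 1.2, 0.8]
gripper_width: 0.993
```

Call:
{"op": "servo_tool", "data": {"deltas": [[[85,30,-50,0,0],[85,60,-100,-10,0],[85,94,-156,-50,0],[85,94,-156,-100,0],[85,94,-156,-100,0]]]}}

```text
time: 1.98
tool_pos: [0.5669, -0.0566, 0.144]
tool_rot: [-0.006, -0.065, 0.998, 0.002]
contact_force: [-0.6, 0.7, 0.1]
gripper_width: 0.996
```

Run:
```python
from plant import *
import cv2,numpy as np
s=state()
a=grab_frame("top")[140:225,190:310]; b=grab_frame("side")[135:255,195:320]
a=cv2.resize(a,(390,300),interpolation=2)
b=cv2.resize(b,(390,374),interpolation=2)
im=np.zeros((374,780,3),np.uint8);im[:300,:390]=a;im[:,390:]=b
cv2.imwrite("pics/c1.png",cv2.convertScaleAbs(im[:,:,::-1],alpha=1.6))
s=state();print(s["tool_pos"],s["ft_torque"],s["contact_force"],s["joint_pos"])
```

```text
[ 0.57053029 -0.05618276  0.15053231] [-0.01860469  0.02107894 -0.0113576 ] [1.3860224  0.57321477 0.16927248] [-2.28050122e-01  1.34188133e-02  1.82456407e+00  2.24930472e-04
  1.30458403e+00 -1.93111328e+00]
```

View pics/c1.png

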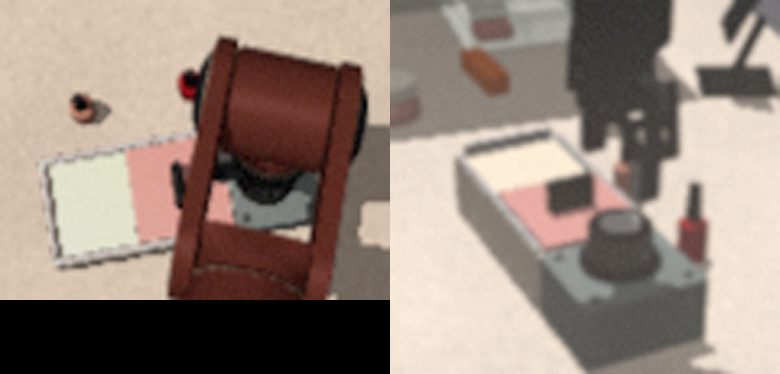

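The tool is above the knob: side view shows the fingers up over it, clear of the handle and the red bottle. Next I'll descend.

Call:
{"op": "servo_tool", "data": {"deltas": [[[85,0,-1,-25,0],[85,0,-1,-45,0],[85,0,-1,-60,0],[85,0,-1,-60,0],[85,0,-1,-60,0]]]}}

```text
time: 2.7
tool_pos: [0.5713, -0.0575, 0.0911]
tool_rot: [0.001, -0.066, 0.998, -0.0]
contact_force: [-0.2, -0.1, 0.4]
gripper_width: 0.997
```

Call:
{"op": "servo_tool", "data": {"deltas": [[[62,0,0,0,0],[55,0,0,0,0],[52,0,0,0,0],[50,0,0,0,0],[50,0,0,0,0]]]}}

```text
time: 3.32
tool_pos: [0.5712, -0.0578, 0.0911]
tool_rot: [0.0, -0.066, 0.998, -0.0]
contact_force: [-1.3, -0.9, 5.3]
gripper_width: 0.594
```

Call:
{"op": "servo_tool", "data": {"deltas": [[[44,0,0,0,0],[38,0,0,0,0],[38,0,0,0,0],[38,0,0,0,0]]]}}

```text
time: 3.82
tool_pos: [0.5712, -0.0579, 0.0912]
tool_rot: [0.0, -0.066, 0.998, -0.0]
contact_force: [-1.9, -2.5, 5.7]
gripper_width: 0.592
```

```bash
cat > s.py <<'E'
from plant import *
import numpy as np
s=state()
q=s["tool_rot"];yaw=2*np.arctan2(q[1],q[2]);
print(round(s["time"],2),"pos",np.round(s["tool_pos"],4),"F",np.round(s["contact_force"],1),"T",np.round(s["ft_torque"],3),"w",round(s["gripper_width"],3),"j6",round(s["joint_pos"][5],3),"jaw",round(np.pi/2-yaw,4),"e6",round(s["joint_efforts"][5],3))
E
python3 s.py
```

```text
3.83 pos [ 0.5712 -0.0579  0.0912] F [-1.9 -2.5  5.7] T [-0.23   0.211  0.036] w 0.592 j6 -1.933 jaw 1.7029 e6 -0.007
```

Call:
{"op": "servo_tool", "data": {"deltas": [[[38,0,0,0,-0.5],[38,0,0,0,-1.0],[38,0,0,0,-1.5],[38,0,0,0,-1.5]]]}}

```text
time: 4.32
tool_pos: [0.5712, -0.0579, 0.0912]
tool_rot: [0.0, 0.013, 1.0, -0.0]
contact_force: [-1.6, 0.3, 6.3]
gripper_width: 0.592
```

```bash
python3 s.py
```

```text
4.33 pos [ 0.5712 -0.0579  0.0912] F [-1.6  0.3  6.3] T [-0.085  0.41  -0.077] w 0.592 j6 -1.776 jaw 1.5454 e6 0.011
```

Call:
{"op": "servo_tool", "data": {"deltas": [[[38,0,0,0,-0.25],[38,0,0,0,-0.5]]]}}

```text
time: 4.58
tool_pos: [0.5712, -0.0579, 0.0912]
tool_rot: [0.0, 0.039, 0.999, -0.0]
contact_force: [-0.9, -2.9, 5.0]
gripper_width: 0.589
```

```bash
python3 s.py
```

```text
4.58 pos [ 0.5712 -0.0579  0.0912] F [-0.9 -2.9  5. ] T [-0.548  0.198  0.102] w 0.589 j6 -1.723 jaw 1.4931 e6 -0.05
```

Call:
{"op": "servo_tool", "data": {"deltas": [[[38,0,0,0,-0.25],[38,0,0,0,-0.5]]]}}

```text
time: 4.82
tool_pos: [0.5712, -0.0579, 0.0912]
tool_rot: [0.0, 0.065, 0.998, -0.0]
contact_force: [-1.2, -3.8, 4.9]
gripper_width: 0.591
```

```bash
python3 s.py
```

```text
4.83 pos [ 0.5712 -0.0579  0.0912] F [-1.2 -3.8  4.9] T [-0.275  0.259  0.201] w 0.591 j6 -1.671 jaw 1.4407 e6 -0.045
```

Call:
{"op": "servo_tool", "data": {"deltas": [[[38,0,0,0,-0.25],[38,0,0,0,-0.5]]]}}

```text
time: 5.08
tool_pos: [0.5712, -0.0579, 0.0912]
tool_rot: [0.0, 0.091, 0.996, -0.0]
contact_force: [-1.7, 0.4, 6.1]
gripper_width: 0.59
```

```bash
python3 s.py
```

```text
5.08 pos [ 0.5712 -0.0579  0.0912] F [-1.7  0.4  6.1] T [-0.032  0.377  0.139] w 0.59 j6 -1.618 jaw 1.3883 e6 -0.066
```

Call:
{"op": "servo_tool", "data": {"deltas": [[[38,0,0,0,-0.25],[38,0,0,0,-0.5]]]}}

```text
time: 5.32
tool_pos: [0.5712, -0.0579, 0.0912]
tool_rot: [0.0, 0.117, 0.993, -0.0]
contact_force: [-1.5, -0.3, 5.7]
gripper_width: 0.591
```

```bash
python3 s.py
```

```text
5.33 pos [ 0.5712 -0.0579  0.0912] F [-1.5 -0.3  5.7] T [-0.281  0.398  0.153] w 0.591 j6 -1.566 jaw 1.3359 e6 -0.068
```

Call:
{"op": "servo_tool", "data": {"deltas": [[[38,0,0,0,-0.25],[38,0,0,0,-0.5]]]}}

```text
time: 5.58
tool_pos: [0.5712, -0.058, 0.0912]
tool_rot: [0.0, 0.143, 0.99, -0.001]
contact_force: [-1.7, -4.0, 6.2]
gripper_width: 0.59
```

```bash
python3 s.py
```

```text
5.58 pos [ 0.5712 -0.058   0.0912] F [-1.7 -4.   6.2] T [-0.558  0.306  0.092] w 0.59 j6 -1.514 jaw 1.2836 e6 -0.053
```

Call:
{"op": "servo_tool", "data": {"deltas": [[[38,0,0,0,-0.25],[38,0,0,0,-0.5]]]}}

```text
time: 5.82
tool_pos: [0.5712, -0.058, 0.0912]
tool_rot: [0.0, 0.169, 0.986, -0.0]
contact_force: [-1.0, 0.2, 6.2]
gripper_width: 0.587
```

```bash
python3 s.py
```

```text
5.83 pos [ 0.5712 -0.058   0.0912] F [-1.   0.2  6.2] T [-0.018  0.441  0.15 ] w 0.587 j6 -1.461 jaw 1.2312 e6 -0.066
```

Call:
{"op": "servo_tool", "data": {"deltas": [[[38,0,0,0,-0.25],[38,0,0,0,-0.5]]]}}

```text
time: 6.08
tool_pos: [0.5712, -0.0579, 0.0912]
tool_rot: [0.0, 0.195, 0.981, -0.0]
contact_force: [-1.6, -0.4, 6.4]
gripper_width: 0.593
```

```bash
python3 s.py
```

```text
6.08 pos [ 0.5712 -0.0579  0.0912] F [-1.6 -0.4  6.4] T [-0.381  0.335  0.07 ] w 0.593 j6 -1.409 jaw 1.1788 e6 -0.047
```

Call:
{"op": "servo_tool", "data": {"deltas": [[[38,0,0,0,-0.25],[38,0,0,0,-0.5]]]}}

```text
time: 6.32
tool_pos: [0.5712, -0.058, 0.0912]
tool_rot: [0.0, 0.22, 0.975, -0.001]
contact_force: [-1.5, -3.7, 4.5]
gripper_width: 0.587
```

```bash
python3 s.py
```

```text
6.33 pos [ 0.5712 -0.058   0.0912] F [-1.5 -3.7  4.5] T [-0.461  0.258  0.125] w 0.587 j6 -1.357 jaw 1.1266 e6 -0.058
```

Call:
{"op": "servo_tool", "data": {"deltas": [[[38,0,0,0,-0.25],[38,0,0,0,-0.5]]]}}

```text
time: 6.58
tool_pos: [0.5711, -0.058, 0.0912]
tool_rot: [0.0, 0.246, 0.969, -0.0]
contact_force: [-2.1, -0.2, 6.7]
gripper_width: 0.586
```

```bash
python3 s.py
```

```text
6.58 pos [ 0.5711 -0.058   0.0912] F [-2.1 -0.2  6.7] T [-0.165  0.42   0.098] w 0.586 j6 -1.304 jaw 1.0742 e6 -0.065
```

Call:
{"op": "servo_tool", "data": {"deltas": [[[38,0,0,0,-0.25],[38,0,0,0,-0.5]]]}}

```text
time: 6.82
tool_pos: [0.5712, -0.058, 0.0912]
tool_rot: [0.0, 0.271, 0.963, -0.0]
contact_force: [-1.6, -4.4, 5.5]
gripper_width: 0.586
```

```bash
python3 s.py
```

```text
6.83 pos [ 0.5712 -0.058   0.0912] F [-1.6 -4.4  5.5] T [-0.8    0.336  0.108] w 0.586 j6 -1.252 jaw 1.0218 e6 -0.038
```

Call:
{"op": "servo_tool", "data": {"deltas": [[[38,0,0,0,-0.25],[38,0,0,0,-0.5]]]}}

```text
time: 7.08
tool_pos: [0.5712, -0.0581, 0.0912]
tool_rot: [0.0, 0.296, 0.955, -0.001]
contact_force: [-1.7, -0.9, 5.9]
gripper_width: 0.586
```

```bash
python3 s.py
```

```text
7.08 pos [ 0.5712 -0.0581  0.0912] F [-1.7 -0.9  5.9] T [-0.038  0.396  0.045] w 0.586 j6 -1.199 jaw 0.9695 e6 -0.079
```

Call:
{"op": "servo_tool", "data": {"deltas": [[[38,0,0,0,-0.25],[38,0,0,0,-0.5]]]}}

```text
time: 7.32
tool_pos: [0.5711, -0.058, 0.0912]
tool_rot: [0.0, 0.321, 0.947, -0.0]
contact_force: [-2.0, -0.2, 7.4]
gripper_width: 0.592
```

```bash
python3 s.py
```

```text
7.33 pos [ 0.5711 -0.058   0.0912] F [-2.  -0.2  7.4] T [-0.393  0.49   0.146] w 0.592 j6 -1.147 jaw 0.917 e6 -0.089
```

Call:
{"op": "servo_tool", "data": {"deltas": [[[38,0,0,0,-0.25],[38,0,0,0,-0.5]]]}}

```text
time: 7.58
tool_pos: [0.5711, -0.0581, 0.0912]
tool_rot: [0.0, 0.346, 0.938, -0.0]
contact_force: [-1.1, -4.3, 6.0]
gripper_width: 0.589
```

```bash
python3 s.py
```

```text
7.58 pos [ 0.5711 -0.0581  0.0912] F [-1.1 -4.3  6. ] T [-0.626  0.373 -0.147] w 0.589 j6 -1.094 jaw 0.864 e6 -0.315
```

Call:
{"op": "servo_tool", "data": {"deltas": [[[38,0,0,0,-0.25],[38,0,0,0,-0.5]]]}}

```text
time: 7.82
tool_pos: [0.5711, -0.058, 0.0913]
tool_rot: [0.0, 0.371, 0.929, -0.0]
contact_force: [-1.8, 0.3, 5.7]
gripper_width: 0.594
```

```bash
python3 s.py
```

```text
7.83 pos [ 0.5711 -0.058   0.0913] F [-1.8  0.3  5.7] T [-0.2    0.542 -0.173] w 0.594 j6 -1.041 jaw 0.8113 e6 -0.323
```

Torque has fallen from about +0.12 to −0.16 N·m in two readings running, so the roller is dropping in. I'll use finer steps.

Call:
{"op": "servo_tool", "data": {"deltas": [[[38,0,0,0,0],[38,0,0,0,0]]]}}

```text
time: 8.07
tool_pos: [0.571, -0.0581, 0.0912]
tool_rot: [0.0, 0.37, 0.929, -0.0]
contact_force: [-1.7, -1.8, 6.0]
gripper_width: 0.589
```

```bash
python3 s.py
```

```text
8.07 pos [ 0.571  -0.0581  0.0912] F [-1.7 -1.8  6. ] T [-0.322  0.49  -0.295] w 0.589 j6 -1.042 jaw 0.8119 e6 -0.265
```

Call:
{"op": "servo_tool", "data": {"deltas": [[[38,0,0,0,-0.2],[38,0,0,0,-0.2]]]}}

```text
time: 8.32
tool_pos: [0.571, -0.058, 0.0913]
tool_rot: [0.0, 0.38, 0.925, -0.0]
contact_force: [-2.6, -1.5, 6.7]
gripper_width: 0.589
```

```bash
python3 s.py
```

```text
8.32 pos [ 0.571  -0.058   0.0913] F [-2.6 -1.5  6.7] T [-0.376  0.601 -0.316] w 0.589 j6 -1.021 jaw 0.791 e6 -0.282
```

Call:
{"op": "servo_tool", "data": {"deltas": [[[38,0,0,0,-0.2],[38,0,0,0,-0.2]]]}}

```text
time: 8.57
tool_pos: [0.5711, -0.058, 0.0913]
tool_rot: [0.0, 0.39, 0.921, -0.0]
contact_force: [-2.6, -1.4, 7.3]
gripper_width: 0.595
```

```bash
python3 s.py
```

```text
8.57 pos [ 0.5711 -0.058   0.0913] F [-2.6 -1.4  7.3] T [-0.351  0.597 -0.08 ] w 0.595 j6 -1.001 jaw 0.7706 e6 -0.123
```

Call:
{"op": "servo_tool", "data": {"deltas": [[[38,0,0,0,-0.2],[38,0,0,0,-0.2]]]}}

```text
time: 8.82
tool_pos: [0.5711, -0.058, 0.0913]
tool_rot: [0.0, 0.399, 0.917, -0.001]
contact_force: [-1.8, -1.5, 6.3]
gripper_width: 0.589
```

```bash
python3 s.py
```

```text
8.82 pos [ 0.5711 -0.058   0.0913] F [-1.8 -1.5  6.3] T [-0.412  0.561  0.015] w 0.589 j6 -0.98 jaw 0.7501 e6 0.029
```

Torque passes through zero here, so this is the notch centre. I'll release gently, letting the spring centre the knob, then lift.

Call:
{"op": "servo_tool", "data": {"deltas": [[[38,0,0,0,0],[56,0,0,0,0],[70,0,0,0,0],[80,0,0,0,0],[80,0,0,0,0]]]}}

```text
time: 9.45
tool_pos: [0.5707, -0.0575, 0.0901]
tool_rot: [-0.0, 0.399, 0.917, 0.0]
contact_force: [0.1, 0.7, 0.8]
gripper_width: 0.94
```

```bash
python3 s.py
```

```text
9.45 pos [ 0.5707 -0.0575  0.0901] F [0.1 0.7 0.8] T [ 0.033 -0.025  0.002] w 0.94 j6 -0.98 jaw 0.75 e6 -0.0
```

Call:
{"op": "servo_tool", "data": {"deltas": [[[80,0,0,25,0],[80,0,0,65,0],[80,0,0,70,1.5],[80,-3,20,70,3.0],[80,-7,50,70,4.5]]]}}

```text
time: 10.07
tool_pos: [0.5639, -0.0075, 0.1606]
tool_rot: [0.0, 0.172, 0.985, 0.0]
contact_force: [1.0, 0.4, -0.2]
gripper_width: 0.936
```

Call:
{"op": "servo_tool", "data": {"deltas": [[[60,-3,20,0,1.5],[60,-6,43,0,3.0],[60,-6,43,0,4.7],[60,-6,43,0,4.7],[60,-6,43,0,4.7]]]}}

```text
time: 10.7
tool_pos: [0.5578, 0.0353, 0.1603]
tool_rot: [-0.0, -0.07, 0.998, 0.0]
contact_force: [0.2, -0.4, -0.0]
gripper_width: 0.705
```

```bash
python3 s.py;  python3 - <<'E'
from plant import *
import cv2,numpy as np
a=grab_frame("top")[140:225,190:310]; b=grab_frame("side")[135:255,195:320]
a=cv2.resize(a,(390,300),interpolation=2)
b=cv2.resize(b,(390,374),interpolation=2)
im=np.zeros((374,780,3),np.uint8);im[:300,:390]=a;im[:,390:]=b
cv2.imwrite("pics/c2.png",cv2.convertScaleAbs(im[:,:,::-1],alpha=1.6))
E
```

```text
10.7 pos [0.5578 0.0353 0.1603] F [ 0.2 -0.4 -0. ] T [ 0.024 -0.024  0.021] w 0.705 j6 -1.781 jaw 1.7106 e6 0.006
```

View pics/c2.png

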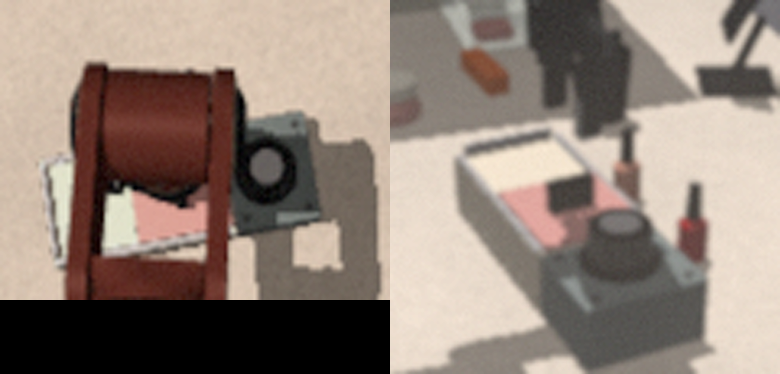

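The knob, case and bottles haven't been disturbed, and the fingers are above the handle. Descending to pinch it.

Call:
{"op": "servo_tool", "data": {"deltas": [[[60,0,0,-30,0],[60,0,0,-55,0],[60,0,0,-68,0],[60,0,0,-72,0],[60,0,0,-72,0]]]}}

```text
time: 11.42
tool_pos: [0.5583, 0.0354, 0.0889]
tool_rot: [0.0, -0.071, 0.997, -0.0]
contact_force: [0.0, 0.1, 0.3]
gripper_width: 0.703
```

Call:
{"op": "servo_tool", "data": {"deltas": [[[40,0,0,0,0],[30,0,0,0,0],[22,0,0,0,0],[18,0,0,0,0],[16,0,0,0,0]]]}}

```text
time: 12.05
tool_pos: [0.5578, 0.0355, 0.0883]
tool_rot: [0.0, -0.071, 0.997, -0.0]
contact_force: [0.2, -0.0, 0.2]
gripper_width: 0.189
```

Call:
{"op": "servo_tool", "data": {"deltas": [[[12,0,0,0,0],[8,0,0,0,0],[4,0,0,0,0],[4,0,0,0,0]]]}}

```text
time: 12.55
tool_pos: [0.5578, 0.0353, 0.0885]
tool_rot: [-0.0, -0.071, 0.997, -0.0]
contact_force: [-0.6, -0.7, 2.1]
gripper_width: 0.128
```

```bash
python3 s.py
```

```text
12.55 pos [0.5578 0.0353 0.0885] F [-0.6 -0.7  2.1] T [-0.221  0.203 -0.045] w 0.128 j6 -1.783 jaw 1.7133 e6 -0.056
```

Call:
{"op": "servo_tool", "data": {"deltas": [[[4,-0.1,1,0,0],[4,-0.3,2,0,0],[4,-0.4,3,0,0],[4,-0.5,3.5,0,0]]]}}

```text
time: 13.05
tool_pos: [0.5573, 0.039, 0.0884]
tool_rot: [-0.0, -0.071, 0.997, -0.0]
contact_force: [-1.3, -1.7, 2.8]
gripper_width: 0.124
```

Call:
{"op": "servo_tool", "data": {"deltas": [[[4,-0.1,1,0,0],[4,-0.3,2,0,0],[4,-0.3,2,0,0]]]}}

```text
time: 13.42
tool_pos: [0.557, 0.0411, 0.0884]
tool_rot: [0.0, -0.071, 0.997, 0.0]
contact_force: [-3.3, -2.2, 4.3]
gripper_width: 0.127
```

```bash
python3 s.py
```

```text
13.43 pos [0.557  0.0411 0.0884] F [-3.3 -2.2  4.3] T [-0.321  0.519 -0.078] w 0.127 j6 -1.773 jaw 1.7134 e6 -0.055
```

It's unlocked: the handle has passed 2 mm with only about 2 N of drag. Sliding on.

Call:
{"op": "servo_tool", "data": {"deltas": [[[4,-0.8,6,0,0],[4,-1.9,13,0,0],[4,-2.9,20,0,0],[4,-4,28,0,0],[4,-5.1,36,0,0]]]}}

```text
time: 14.05
tool_pos: [0.5518, 0.0776, 0.0884]
tool_rot: [0.0, -0.071, 0.997, -0.0]
contact_force: [-2.6, -3.2, 5.7]
gripper_width: 0.122
```

Call:
{"op": "servo_tool", "data": {"deltas": [[[4,-1.1,8,0,0],[4,-2.3,16,0,0],[4,-3.4,24,0,0],[4,-4.5,32,0,0],[4,-5,36,0,0]]]}}

```text
time: 14.68
tool_pos: [0.5467, 0.1138, 0.0884]
tool_rot: [-0.0, -0.071, 0.997, 0.0]
contact_force: [-2.3, -2.6, 5.8]
gripper_width: 0.128
```

```bash
python3 s.py
```

```text
14.68 pos [0.5467 0.1138 0.0884] F [-2.3 -2.6  5.8] T [-0.479  0.478 -0.085] w 0.128 j6 -1.642 jaw 1.7139 e6 -0.133
```

Call:
{"op": "servo_tool", "data": {"deltas": [[[4,-0.3,2,0,0],[4,-0.5,3.5,0,0],[4,-0.6,4.5,0,0],[4,-0.6,4.5,0,0]]]}}

```text
time: 15.18
tool_pos: [0.5461, 0.1182, 0.0885]
tool_rot: [-0.0, -0.071, 0.997, 0.0]
contact_force: [-2.9, -2.4, 6.2]
gripper_width: 0.126
```

Call:
{"op": "servo_tool", "data": {"deltas": [[[4,-0.1,1,0,0],[4,-0.1,1,0,0]]]}}

```text
time: 15.42
tool_pos: [0.5459, 0.1191, 0.0884]
tool_rot: [-0.0, -0.071, 0.997, 0.0]
contact_force: [-3.3, -3.0, 6.1]
gripper_width: 0.122
```

Call:
{"op": "servo_tool", "data": {"deltas": [[[4,-0.1,1,0,0],[4,-0.1,1,0,0]]]}}

```text
time: 15.68
tool_pos: [0.5459, 0.1195, 0.0884]
tool_rot: [-0.0, -0.071, 0.997, -0.0]
contact_force: [-4.1, -5.3, 6.3]
gripper_width: 0.125
```

```bash
python3 s.py
```

```text
15.68 pos [0.5459 0.1195 0.0884] F [-4.1 -5.3  6.3] T [-0.739  0.485 -0.04 ] w 0.125 j6 -1.631 jaw 1.7138 e6 -0.059
```

Call:
{"op": "servo_tool", "data": {"deltas": [[[4,-0.1,0.7,0,0],[4,-0.1,0.7,0,0]]]}}

```text
time: 15.92
tool_pos: [0.5459, 0.1196, 0.0884]
tool_rot: [-0.0, -0.071, 0.997, -0.001]
contact_force: [-3.1, -7.0, 6.6]
gripper_width: 0.125
```

```bash
python3 s.py
```

```text
15.93 pos [0.5459 0.1196 0.0884] F [-3.1 -7.   6.6] T [-1.07   0.465 -0.027] w 0.125 j6 -1.629 jaw 1.7137 e6 -0.058
```

Call:
{"op": "servo_tool", "data": {"deltas": [[[10,0,0,0,0],[20,0,0,0,0],[30,0,0,0,0],[30,0,0,0,0]]]}}

```text
time: 16.42
tool_pos: [0.5458, 0.1206, 0.0879]
tool_rot: [-0.0, -0.071, 0.997, 0.0]
contact_force: [-0.1, -0.3, 0.1]
gripper_width: 0.351
```

Call:
{"op": "servo_tool", "data": {"deltas": [[[30,0,0,20,0],[30,0,0,60,0],[30,0,0,110,0],[30,-20,40,140,0],[30,-40,90,140,0]]]}}

```text
time: 17.05
tool_pos: [0.508, 0.2112, 0.2346]
tool_rot: [0.005, -0.07, 0.998, 0.001]
contact_force: [0.5, 0.6, -1.0]
gripper_width: 0.35
```

Call:
{"op": "servo_tool", "data": {"deltas": [[[30,-20,50,0,0],[30,-40,100,0,0],[30,-60,150,0,0],[30,-70,180,0,0],[30,-70,180,0,0]]]}}

```text
time: 17.68
tool_pos: [0.4352, 0.3921, 0.2299]
tool_rot: [0.001, -0.073, 0.997, 0.001]
contact_force: [-0.5, -0.4, -0.5]
gripper_width: 0.349
```

```bash
python3 s.py;  python3 - <<'E'
from plant import *
import cv2,numpy as np
a=grab_frame("top");cv2.imwrite("pics/topf.png",a[:,:,::-1]); a=a[140:225,190:310]; b=grab_frame("side")[135:255,195:320]
a=cv2.resize(a,(390,300),interpolation=2)
b=cv2.resize(b,(390,374),interpolation=2)
im=np.zeros((374,780,3),np.uint8);im[:300,:390]=a;im[:,390:]=b
cv2.imwrite("pics/c3.png",cv2.convertScaleAbs(im[:,:,::-1],alpha=1.6))
E
```

```text
17.68 pos [0.4352 0.3921 0.2299] F [-0.5 -0.4 -0.5] T [-0.001 -0.023 -0.017] w 0.349 j6 -1.111 jaw 1.7168 e6 0.094
```

View pics/c3.png

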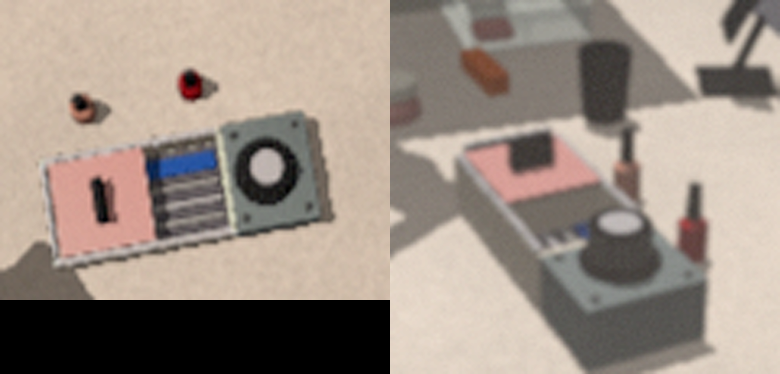

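The cover (crop about (100,200)) sits against the end stop, the tray is exposed, and the bottles are where they were. I'll hand the job in.

```bash
python3 -c "
from plant import *
print(job_done())"
```

```text
the job is handed in; nothing more can be done
None
```

The instrument case is open, and I handed the job in at about 17.8 s of the 58 s allowed.

- **Knob:** I turned it slowly clockwise by about 0.95 rad. The turning torque fell from about +0.12 to −0.3 N·m as the roller dropped in, then came back to about zero at the notch centre. I let go there.
- **Cover:** I pulled it by the handle, and it passed the 2 mm pin with only about 2–4 N of force. It slid about 85 mm until the force rose to about 8 N without further movement, so it is against its stop. I then let go and moved the arm clear.
- **Last checks:** The final pictures show the tray exposed and the cover at the end stop. The two polish bottles are where they started. I did not re-measure the items farther away, but the arm never went near them at low height. After release the force readings were about zero.
- **Disagreements:** The two cameras disagreed by about 4 mm on the knob's position, so I used the combined fit, and both grips centred with little side force. The measured gripper width read about 1.4 mm small on the knob and 1.1 mm small on the handle.
- **Not checked:** The knob has no markings, so I could not confirm its angle by camera after letting go. The cover sliding freely showed that it was in the notch.

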